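# Change the disc in a slotting jig

### The job

The slotted disc in the green jig is finished: change it for the blank. Tip the red pawl lever back so the ratchet lets go, slide the clamp bar fully back by its black knob, lay the brass clamp block and then the aluminium guide plate aside on the black mat, and set the finished disc flat, face up, in the tray compartment that already holds a finished one, without shoving that one about. Then seat the blank from the other compartment in the nest, face up, put the guide plate back over it on its two pins, stand the clamp block back in its seat with its toe over the plate, and leave the bar back so I can check the seating before I clamp it.

Things in the scene. Friction and masses are not known exactly. Their poses are not given: they have to be found in the camera images.
- jig: Green cast slotting jig, fixed; base 210x84x10. Origin on the bench under its base, x from clamp guide to nest, z up; all jig mm at y=0. Nest x=50: seat top z=24, 24 wide; 4 flared lips 8 high on the disc's +-x sides, 2 mm clearance; +-y sides open for fingers down to z=12. Pins x=16, 84. Block seat x=-17, z=24: walls 8 high at y=+-19, x=-36. Guide x=-96..-60, 38 wide, top z=94.
- clamp_bar (a joint): Steel ratchet bar sliding in the jig's guide, m. 0 = clamped, nose over the block's rear 16 mm, 1 mm above it; grows as it slides back along jig -x, 0.042 = fully back. Friction 2.5 N, stays put; with the pawl down it gives 3 mm at most. Bar 18 wide, z=65..79. Round black knob on its rear end: 19 across, z=90..108, axis at jig x = -114 minus this value, y=0.
- pawl (a joint): Ratchet pawl in the top of the guide, rad; hinge along jig y at x=-84, z=86. 0 = down in the rack, 0.8 = stop, lifted (bar free from 0.3). Its lever ends in a red ball, 15 across, 38 mm from the hinge: at 0 it leans 0.75 rad toward jig +x (ball at x=-58, z=114); lifting swings it toward -x till upright (x=-86, z=124). About 1 N at the ball; stays where left.
- clamp_block: Brass L-shaped clamp block, loose, 0.25 kg. Origin: centre of its heel's underside, z up. Heel 26 (x) x 30 (y) x 40 high; a toe of the top 14 mm juts along +x to x=33. Stands alone on its heel. At the start in the jig's block seat, +x along jig x, toe over the plate's end; seated, its origin is at jig (-17,0,24), play 6 along, 4 across. Grasp across y near the top.
- guide_plate: Aluminium guide plate, loose, 96 (x) x 46 (y) x 10 mm, 0.13 kg: a 26 mm window with a dark 3 mm collar in the middle shows the disc below; 12 mm holes at x=+-34 go over the jig's pins (8 mm, tapered tops at z=49). Origin: centre of the underside, z up; half a turn is the same. Seated it lies on the pins' shoulders, origin at jig (50,0,39.5). Grasp across y at the middle.
- finished_disc: The finished disc in the jig's nest, under the plate: grey steel, 32 mm across, 14 thick, dark radial slots on its face. Origin: centre of its underside, at jig (50,0,24) when seated; z up out of the slotted face.
- blank_disc: The blank: plain grey turned steel disc without slots, 32 mm across, 15 thick, in one compartment of the tray. Origin: centre of its underside, z up; seated in the nest it is at jig (50,0,24).
- earlier_disc: A disc finished earlier, same as the finished disc, in the tray's other compartment; it stays there. Origin: centre of its underside, z up.
- disc_tray: Blue plastic tray, fixed, 100 (x) x 190 (y) mm, walls 4 thick, 16 high; a wall at y=0 parts it into two compartments of 92 x 89 mm (y>0 and y<0), inner floor 4 mm above the bench. Origin on the bench under its centre, z up. Each compartment has one disc on its +x side at the start and room for another near x=-24.
- mat: Black rubber mat, fixed, 100 (x) x 190 (y) x 3 mm, empty, with room for plate and block one behind the other along y. Origin on the bench under its centre, z up.
There are look-alikes about, which are no part of the job. What is shaped like the blank_disc but blue or purple is not meant.

How it is judged:
By the outcome, as a careful person would: the job done as asked, in the order asked, and still so for the second after the job is handed in, with the robot touching nothing.
It also fails if it takes over 141 s, if anything falls off the work surface, if the arm or the gripper's body presses on something with over 40 N, if the wrist force passes 120 N, or if a joint passes its speed limit or range.

### The arm

A 6-joint arm with a two-finger parallel gripper is mounted at the origin on a cart in front of the work surface, level with it; the furniture and walls round the work are solid. World frame = base frame: x ahead of the robot, y to its left, z up, the work surface at z = 0. Lengths are in m, angles in degrees, forces in N, time in s.
With the tool pointing down it reaches from about 0.3 to 0.75 m from the base axis. Payload 8.5 kg.
Tool frame: the origin (TCP) lies between the finger pads; the fingertips stand env.finger_overhang ahead of it and the grasp point (between the pads) lies 2 mm behind it (env.finger_overhang is the distance from the TCP to the fingertips, in m); z points along the fingers, y is the line along which they close (so a half turn about z gives the same grasp; the last joint's range is limited). The gripper opens to 85 mm and grips with 20 to 120 N. Pads are 22 mm wide; open, the fingers measure 114 mm over their backs; the gripper's body (76 mm by 85 mm) begins 54 mm behind the grasp point. The pads swing forward as they close: fully open they stand 13 mm farther back than shut.
Start: joints at [55.961, 21.807, 74.336, -0, 83.858, -12.336], TCP at [0.203, 0.511, 0.248] pointing down, gripper open.
Joint ranges: [-178.18, 178.18], [-50.72, 133.34], [12.68, 142.11], [-81.47, 261.47], [9.98, 163.14], [-165.26, 165.26]. Speed limits (degrees/s): [136.94, 136.94, 180, 180, 180, 180].

### API

Orientations are given as a 3x3 rotation matrix whose columns are the frame's x, y, z axes.
In Python, from rig import env gives the robot as it stands. The module is installed in compiled form; this text tells all that it offers.
- The arm moves only by the tool jog_arm, never from a script. Its arguments are lists of equal length, an entry for each row: "hand": the finger opening in m, from 0 to 0.0854; "travel": the shift along the world's x, y, z in m, a list of three; "yaw": the turn about the world's z in rad. A call has exactly 5 rows; each row shifts and turns the commanded pose from where the row before left it; what a row does not reach is not made up. A row lasts 1/8 s, in which the tool goes at most 62.5 mm and 10.7 degrees, less where a joint would pass 70% of its speed; a pose out of reach is approached as far as the arm can. A call is refused whole if a number of a shift passes 0.0625 or a number of a turn 0.188, either way. A call with a gripper value outside its range is refused whole. The fingers move at their own pace and stop on an object; "grip_force" is the grip in N (left out, the last holds). Time passes only in rows, so rows that do not move let the fingers close, or fill a call up. It gives the time, the measured TCP pose, the force, the opening and the grip force at its end, in the units of the state.
- env.observe(): the state, without advancing time (a new reading comes with each control period).
- env.get_image(name): name is "scene" or "top" or "wrist"; returns the picture (400x640x3 uint8, red, green, blue); there is no depth.
- env.calibration(name): a dict with "fx", "fy", "cx", "cy" (pixels), "position" and "rotation" of the camera in the world; the wrist camera has in their place "hand_eye" (4x4, takes a point from camera to tool coordinates, whose origin is the TCP and whose axes are the flange's). Camera axes: x right, y down, z forward; pixel columns grow to the right and rows downward; lengths in m; the calibration is good to about 2 mm. A picture is of the moment at which its call begins: read the wrist's pose just before it. calibration takes no time and is no camera call.
- env.close_job(): hands the job in; it is judged then, once.
The state is a dict: "time_s": time; "q": joint angles; "qvel": joint speeds; "joint_efforts": joint torques, N m; "position": TCP position; "tool_rot": TCP orientation; "ft_force": force on the tool from outside, world axes, zero at the start; "wrist_torque": the same for the moment, N m; "grip_width": finger opening in m; "gripper_force": force on a finger pad.
Only numpy, scipy, OpenCV 4.12 (cv2) and the standard library are available. Lean on these libraries where they do the work, as an engineer would, in place of code of your own. Each camera call takes 0.05 s, during which the arm holds its last target. There are 200 camera calls.

## Working session

There is one attempt and no reset: what is moved stays moved. The work goes in short steps, Python scripts to look and compute and a tool call to move; the robot and the scene stay as the last step left them, time stands still between calls to the robot, and variables do not carry over. Pictures are saved under pics/ and viewed, at most 14 in all, crops included, and the job is handed in when it is done.

Besides the shell and the picture viewer there is one more tool, called after "Request:" by a JSON object that holds its "fn" and its "kwargs", one argument or row to a line. jog_arm: Moves the arm, as the interface text tells. Its arguments: {"type":"object","properties":{"hand":{"type":"array"},"travel":{"type":"array"},"yaw":{"type":"array"},"grip_force":{"type":"number"}},"required":["hand","travel","yaw"]}

```bash
mkdir -p pics
python3 - <<'E'
from rig import env
import cv2
for n in("top","scene"):
    cv2.imwrite(f"pics/{n}0.png",env.get_image(n)[:,:,::-1])
    print(n,env.calibration(n))
print(env.calibration("wrist"),env.finger_overhang)
s=env.observe();print(s)
E
```

```text
top {'fx': 474.2712745472225, 'fy': 474.2712745472225, 'cx': 315.5826067743515, 'cy': 205.19229926031778, 'position': array([0.48058769, 0.05130749, 1.29904221]), 'rotation': array([[ 0.00627838, -0.99502798,  0.09939772],
       [-0.9999758 , -0.00594952,  0.00360458],
       [-0.00299529, -0.09941794, -0.99504126]])}
scene {'fx': 368.66385822888384, 'fy': 368.66385822888384, 'cx': 318.1876719515825, 'cy': 205.43944662194048, 'position': array([-0.02384811, -0.68144798,  0.53436093]), 'rotation': array([[ 0.76673659, -0.28659669,  0.57443654],
       [-0.64169682, -0.31645054,  0.69863026],
       [-0.01844436, -0.90427949, -0.42654239]])}
{'fx': 336.72319740669946, 'fy': 336.72319740669946, 'cx': 319.0017261325773, 'cy': 200.32714769321177, 'hand_eye': array([[ 9.42301671e-04, -9.56621529e-01, -2.91332050e-01,
         7.39551227e-02],
       [ 9.99998894e-01,  5.66165450e-04,  1.37538788e-03,
         3.43117955e-04],
       [-1.15078352e-03, -2.91333024e-01,  9.56621004e-01,
        -1.26172809e-01],
       [ 0.00000000e+00,  0.00000000e+00,  0.00000000e+00,
         1.00000000e+00]])} 0.017
{'time_s': 0.1, 'q': array([ 5.59602416e+01,  2.18401074e+01,  7.43779749e+01,  1.57386816e-03,
        8.38592657e+01, -1.23352631e+01]), 'qvel': array([-0.03654357, -0.10220809, -0.11765475,  0.03517512,  0.06810162,
       -0.05345765]), 'joint_efforts': array([ 3.93243274e-03, -4.49216080e+01, -2.31660104e+01, -1.13249901e-04,
        3.67125176e-03, -2.06178242e-05]), 'position': array([0.20326063, 0.51081578, 0.24775994]), 'tool_rot': array([[-9.29102343e-01,  3.69821890e-01, -7.78305423e-04],
       [ 3.69822575e-01,  9.29101741e-01, -1.10336899e-03],
       [ 3.15074918e-04, -1.31297763e-03, -9.99999088e-01]]), 'ft_force': array([-0.41836442,  0.14689778, -0.69269118]), 'wrist_torque': array([-0.00890528, -0.00605206,  0.02965115]), 'gripper_force': 0.0, 'grip_width': 0.08548304732861736}
```

View pics/top0.png

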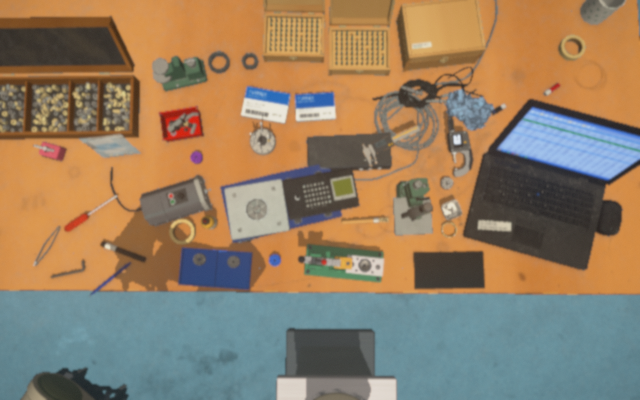

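View pics/scene0.png

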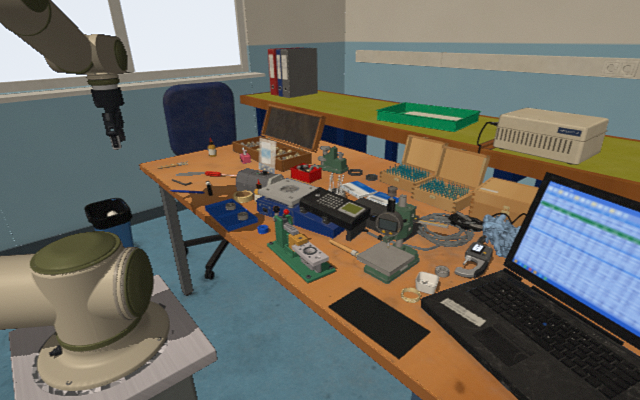

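The top view shows the green jig at about (343,262), with the knob to its left at (302,258), the red ball at (315,258) and the plate at (365,264). The tray is at (216,268) with discs at (197,261) and (233,261), and the mat is at (449,270).

Things that could be taken for the blank:
- (197,261) and (233,261): the two tray discs. One is plain and one is slotted.
- (275,259): blue disc, excluded by its colour.
- (197,157): purple disc, excluded by its colour.
- (219,62) and (250,60): dark rings, not discs.

Next I'll measure and take one close crop.

```bash
cat > h.py <<'E'
from rig import env
import numpy as np, cv2
def cam(n):
    c=env.calibration(n)
    if n=="wrist":
        s=env.observe(); H=c["hand_eye"]; R=s["tool_rot"]
        return c,R@H[:3,:3],R@H[:3,3]+s["position"]
    return c,c["rotation"],c["position"]
def ray(C,uv,z):
    c,R,p=C; d=R@np.array([(uv[0]-c["cx"])/c["fx"],(uv[1]-c["cy"])/c["fy"],1.])
    return p+d*(z-p[2])/d[2]
def proj(C,P):
    c,R,p=C; q=R.T@(np.asarray(P)-p); return np.array([c["fx"]*q[0]/q[2]+c["cx"],c["fy"]*q[1]/q[2]+c["cy"]])
def shot(n,f):
    C=cam(n); im=env.get_image(n)[:,:,::-1].copy(); cv2.imwrite(f"pics/{f}.png",im); return C,im
def blobs(m,amin=30):
    cs,_=cv2.findContours(m.astype(np.uint8),cv2.RETR_EXTERNAL,cv2.CHAIN_APPROX_NONE)
    return sorted([c for c in cs if cv2.contourArea(c)>amin],key=cv2.contourArea,reverse=True)
def rect(C,c,z):
    w=np.array([ray(C,p,z)[:2] for p in c[:,0,:]])*1000
    (x,y),s,a=cv2.minAreaRect(w.astype(np.float32)); return np.round([x,y,*s,a],1)
E
python3 - <<'E'
from h import *
C=cam("top");im=cv2.imread("pics/top0.png");hsv=cv2.cvtColor(im,cv2.COLOR_BGR2HSV)
H,S,V=cv2.split(hsv)
roi=np.zeros(H.shape,bool);roi[235:292,150:500]=1
for n,m,z in(("green",(H>40)&(H<90)&(S>60),.01),("blue",(H>100)&(H<130)&(S>120)&(V>50),.016),("mat",(V<50),.003),("red",((H<8)|(H>172))&(S>150)&(V>90),.118)):
    for c in blobs(m&roi,8)[:4]: print(n,cv2.boundingRect(c),rect(C,c,z))
cr=im[238:292,170:490]; 
cv2.imwrite("pics/c0.png",np.vstack([cv2.resize(im[238:292,170:290],(800,360),interpolation=3),cv2.resize(im[238:280,295:390],(540,239),interpolation=3)[:, :].repeat(1,0) if 0 else cv2.copyMakeBorder(cv2.resize(im[240:282,295:390],(540,239),interpolation=3),0,0,0,260,0)]))
E
```

```text
green (305, 264, 72, 17) [427.9 -12.  194.4  26.2  84.4]
green (307, 246, 71, 12) [481.7 -16.1 189.7  28.   87.4]
blue (181, 250, 69, 38) [438.2 323.9 180.9  92.6  86. ]
blue (270, 255, 10, 10) [460.7 166.1  22.8  24.6  45.5]
```

View pics/c0.png

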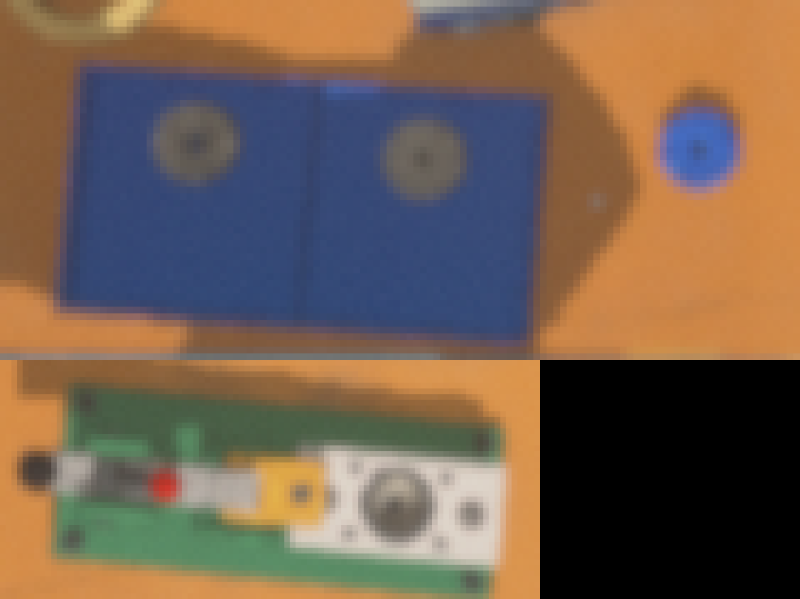

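The crop shows two grey discs in the tray and a blue look-alike outside it. Which tray disc has slots isn't clear yet, so I'll look with the wrist camera on the way to the jig.

Request:
{"fn": "jog_arm", "kwargs": {
  "hand": [0.0854,0.0854,0.0854,0.0854,0.0854],
  "travel": [
    [0.025,-0.051,0.005],
    [0.025,-0.051,0.005],
    [0.025,-0.051,0.005],
    [0.025,-0.051,0.005],
    [0.025,-0.051,0.005]
  ],
  "yaw": [-0.125,-0.125,-0.125,-0.125,-0.125]
}}

```text
time_s: 0.72
position: [0.3287, 0.2543, 0.2734]
tool_rot: [[-0.534, 0.846, -0.0], [0.846, 0.534, -0.0], [0.0, -0.0, -1.0]]
ft_force: [0.4, 0.0, -0.1]
grip_width: 0.0853
gripper_force: 0.0
```

```bash
python3 -c "
from h import *
C,im=shot('wrist','w1'); np.save('w1.npy',np.hstack([C[1],C[2][:,None]]))
print(proj(C,[.438,.324,.016]))"
```

```text
[430.63936511 164.82695949]
```

Request:
{"fn": "jog_arm", "kwargs": {
  "hand": [0.0854,0.0854,0.0854,0.0854,0.0854],
  "travel": [
    [0.025,-0.051,0.005],
    [0.025,-0.051,0.005],
    [0.025,-0.051,0.005],
    [0.025,-0.051,0.005],
    [0.025,-0.051,0.005]
  ],
  "yaw": [-0.125,-0.125,-0.125,-0.125,-0.125]
}}

```text
time_s: 1.4
position: [0.4538, -0.0008, 0.2983]
tool_rot: [[0.062, 0.998, -0.0], [0.998, -0.062, 0.0], [0.0, -0.0, -1.0]]
ft_force: [0.4, 1.3, -0.2]
grip_width: 0.0855
gripper_force: 0.0
```

Request:
{"fn": "jog_arm", "kwargs": {
  "hand": [0.0854,0.0854,0.0854,0.0854,0.0],
  "travel": [
    [0,0,0],
    [0,0,0],
    [0,0,0],
    [0,0,0],
    [0,0,0]
  ],
  "yaw": [0,0,0,0,0]
}}

```text
time_s: 2.02
position: [0.4532, 0.0015, 0.2984]
tool_rot: [[0.057, 0.998, 0.0], [0.998, -0.057, -0.0], [-0.0, 0.0, -1.0]]
ft_force: [-0.8, 0.8, -0.9]
grip_width: 0.0695
gripper_force: 0.0
```

```bash
python3 -c "
from h import *
C,im=shot('wrist','w2'); np.save('w2.npy',np.hstack([C[1],C[2][:,None]]));print(env.observe()['position'],C[2],env.observe()['q'])
a=cv2.imread('pics/w1.png')
"
```

```text
[0.45325018 0.00139688 0.29838996] [0.45803323 0.07602139 0.42458852] [-1.48479312e+01  9.91528564e+00  8.29301913e+01 -5.67332158e-04
  8.71499167e+01 -1.15713718e+01]
```

View pics/w1.png

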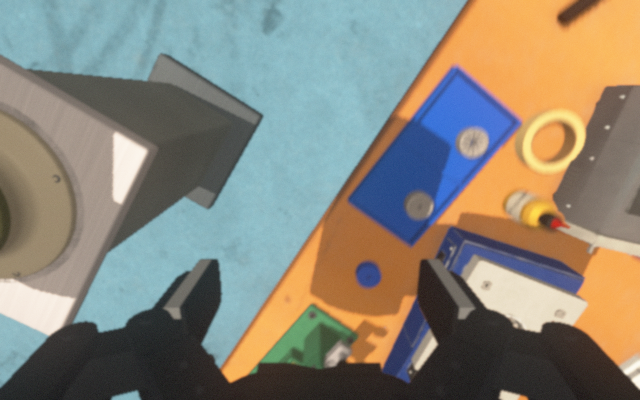

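View pics/w2.png

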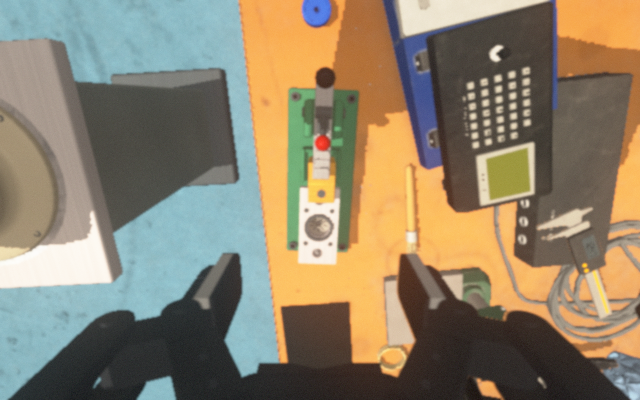

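w1 shows the tray with discs at (472,142), which looks slotted, and (419,206), which looks plain, and the blue look-alike at (369,274). w2 shows the jig with the knob at (325,77), the red ball at (322,143), the brass block at (321,188), the plate at (319,225) and the mat at (317,335).

```bash
cat > m.py <<'E'
from h import *
def ld(n):
    P=np.load(n+'.npy'); return (env.calibration("wrist"),P[:,:3],P[:,3]),cv2.imread(f'pics/{n}.png')
C,im=ld('w1');H,S,V=cv2.split(cv2.cvtColor(im,cv2.COLOR_BGR2HSV))
m=((H>100)&(H<130)&(S>120)&(V>40)).astype(np.uint8);m[:, :340]=0;m[245:]=0
m=cv2.morphologyEx(m,cv2.MORPH_OPEN,np.ones((5,5)))
print("tray",rect(C,blobs(m)[0],.016))
k=cv2.drawContours(np.zeros_like(m),blobs(m)[:1],-1,1,-1)
g=(S<90)&(cv2.erode(k,np.ones((5,5)))>0)
for c in blobs(g,150):
    (u,v),r=cv2.minEnclosingCircle(c);x,y,w,h=cv2.boundingRect(c);print("disc",(u,v,r),np.round(ray(C,(x+w/2-.5,y+h/2-.5),.018)*1000,1),rect(C,c,.018))
cv2.imwrite('pics/c1.png',np.hstack([cv2.resize(im[115:170,445:500],(400,400),interpolation=2),cv2.resize(im[178:233,392:447],(400,400),interpolation=2)]))
C,im=ld('w2');H,S,V=cv2.split(cv2.cvtColor(im,cv2.COLOR_BGR2HSV))
r=np.zeros(H.shape,bool);r[60:280,270:372]=1
g=blobs((H>40)&(H<90)&(S>60)&r,100); print("jig",rect(C,np.vstack(g),.010))
for n,mm,z in(("ball",((H<6)|(H>174))&(S>150)&r,.114),("brass",(H>12)&(H<30)&(S>120)&(V>120)&(r)&(cv2.dilate(((H>40)&(H<90)).astype(np.uint8),np.ones((3,3)))==0),.064)):
    for c in blobs(mm,40)[:3]: 
        x,y,w,h=cv2.boundingRect(c);print(n,(x,y,w,h),np.round(ray(C,(x+w/2-.5,y+h/2-.5),z)*1000,1),rect(C,c,z))
k=blobs((V<60)&r&(np.arange(400)[:,None]<92),60)[0];print("knob",cv2.boundingRect(k),np.round(ray(C,cv2.minEnclosingCircle(k)[0],.108)*1000,1))
p=np.zeros_like(r);p[180:275,285:350]=1
print("plate",[rect(C,c,.0495) for c in blobs((S<40)&(V>130)&p,300)])
q=np.zeros_like(r);q[296:366,270:364]=1
print("mat",[rect(C,c,.003) for c in blobs((V<60)&q,500)])
E
python3 m.py
```

```text
tray [436.7 326.7 183.8 100.1  86.2]
disc (418.3416442871094, 205.1941375732422, 15.253369331359863) [454.8 277.8  18. ] [455.1 277.9  33.8  38.4  61.1]
jig [453.7 -13.4 198.6  80.2  84.4]
ball (315, 135, 15, 15) [458.6  37.4 114. ] [458.7  36.6  12.3  12.9  42.3]
brass (270, 60, 102, 220) [455.4   1.5  64. ] [455.  -10.2 244.8 121.6  86.8]Traceback (most recent call last):
  File "m.py", line 19, in <module>
    k=blobs((V<60)&r&(np.arange(400)[:,None]<92),60)[0];print("knob",cv2.boundingRect(k),np.round(ray(C,cv2.minEnclosingCircle(k)[0],.108)*1000,1))
      ~~~~~~~~~~~~~~~~~~~~~~~~~~~~~~~~~~~~~~~~~~~~~~^^^
IndexError: list index out of range
```

View pics/c1.png

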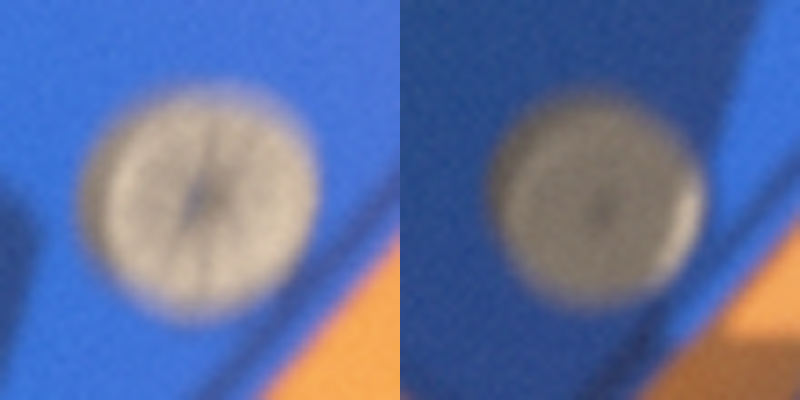

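The crop confirms it: the left disc at (472,142) is slotted, so it is the earlier one. The right disc at (419,206) is plain, so it is the blank, at about (455,278).

```bash
sed -i 's/^k=blobs((V<60).*$/k=blobs((V<90)\&(S<90)\&r\&(np.arange(400)[:,None]<90)\&(np.arange(640)[None]<345),60)[0];print("knob",cv2.boundingRect(k),np.round(ray(C,cv2.minEnclosingCircle(k)[0],.108)*1000,1))/; s/(S<40)&(V>130)&p/(S<70)\&(V>130)\&p/; s/(V<60)&q/(V<80)\&q/' m.py
sed -i 's/^g=(S<90)/g=(S<140)/' m.py
cat >> m.py <<'E'
cv2.imwrite('pics/c2.png',cv2.resize(im[60:272,270:375],None,fx=2.8*1,fy=2.8,interpolation=2))
y,x=np.nonzero(((H>14)&(H<32)&(S>120)&(V>130))[165:215,308:340]);print("brasspx",x.min()+308,x.max()+308,y.min()+165,y.max()+165)
a=np.deg2rad(85.5);jx=np.array([-np.cos(a),-np.sin(a)]);jo=np.array([.4537,-.0134])
for X,z in((-114,.108),(-58,.114),(50,.0495),(16,.049),(84,.049),(98,.0495),(2,.0495)): print(X,proj(C,[*(jo+jx*X/1000),z]))
E
python3 m.py
```

```text
tray [436.7 326.7 183.8 100.1  86.2]
disc (418.0281677246094, 205.05633544921875, 16.339496612548828) [454.8 277.8  18. ] [455.  277.7  36.8  40.4  36.5]
jig [453.7 -13.4 198.6  80.2  84.4]
ball (315, 135, 15, 15) [458.6  37.4 114. ] [458.7  36.6  12.3  12.9  42.3]
brass (270, 60, 102, 220) [455.4   1.5  64. ] [455.  -10.2 244.8 121.6  86.8]Traceback (most recent call last):
  File "m.py", line 19, in <module>
    k=blobs((V<90)&(S<90)&r&(np.arange(400)[:,None]<90)&(np.arange(640)[None]<345),60)[0];print("knob",cv2.boundingRect(k),np.round(ray(C,cv2.minEnclosingCircle(k)[0],.108)*1000,1))
      ~~~~~~~~~~~~~~~~~~~~~~~~~~~~~~~~~~~~~~~~~~~~~~~~~~~~~~~~~~~~~~~~~~~~~~~~~~~~~~~~^^^
IndexError: list index out of range
```

```bash
sed -i 's/^k=blobs((V<90)&(S<90)&r/k=blobs((V<100)\&r/' m.py; python3 m.py | tail -n +5; ls pics/c2.png
```

```text
brass (270, 60, 102, 220) [455.4   1.5  64. ] [455.  -10.2 244.8 121.6  86.8]
knob (317, 68, 18, 20) [464.2  92.9 108. ]
plate [array([443.3, -68.6,  99.2,  62.1,  86.5])]
mat [array([ 434.1, -280.5,   70.7,  142.9,   86.8])]
brasspx 308 335 165 202
-114 [322.7643639   68.90509603]
-58 [321.24666252 134.22393522]
50 [318.68177453 220.90666362]
16 [319.33555123 193.20075098]
84 [318.06043126 246.9891229 ]
98 [317.81157769 257.60985879]
2 [319.61497079 181.54627679]
pics/c2.png
```

View pics/c2.png

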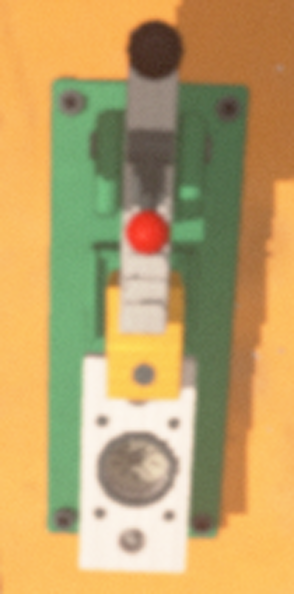

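```bash
cat > j.py <<'E'
import re
src=open('m.py').read().split("C,im=ld('w1')")[0]; exec(src)
from scipy.optimize import least_squares
C,im=ld('w2')
f=[((-114,108),(155,49)),((-58,114),(147,232)),((50,49.5),(138,468)),((84,49),(133,541))]
A=np.array([ray(C,(u/2.8+269.7,v/2.8+59.7),z/1000)[:2]*1000 for (X,z),(u,v) in f]);print(A.round(1))
X=np.array([a[0][0] for a in f])
r=least_squares(lambda p:(p[:2]+np.outer(X,[np.cos(p[2]),np.sin(p[2])])-A).ravel(),[453,-20,-1.6])
print(r.x,np.rad2deg(r.x[2]),r.fun.round(1))
E
python3 j.py
```

```text
[[ 464.3   93.3]
 [ 458.7   36.9]
 [ 449.7  -70.8]
 [ 445.6 -105. ]]
[453.71875829 -20.86872699  -1.66228523] -95.24192806440837 [-0.2 -0.6  0.3  0.  -0.6  0.1  0.4  0.5]
```

Request:
{"fn": "jog_arm", "kwargs": {
  "hand": [0,0,0,0,0],
  "travel": [
    [0.0034,0.0112,-0.03],
    [0,0,-0.045],
    [0,0,-0.05],
    [0,0,-0.05],
    [0,0,0]
  ],
  "yaw": [-0.034,0,0,0,0]
}}

```text
time_s: 2.7
position: [0.4553, 0.0126, 0.1214]
tool_rot: [[0.092, 0.996, -0.006], [0.996, -0.092, 0.001], [0.001, -0.006, -1.0]]
ft_force: [0.3, -0.3, 0.6]
grip_width: -0.0
gripper_force: 0.0
```

Request:
{"fn": "jog_arm", "kwargs": {
  "hand": [0,0,0,0,0],
  "travel": [
    [0.0005,0.006,0],
    [0.0007,0.008,0],
    [0.0008,0.009,0],
    [0.001,0.01,0],
    [0,0,0]
  ],
  "yaw": [0,0,0,0,0]
}}

```text
time_s: 3.32
position: [0.4601, 0.0457, 0.1239]
tool_rot: [[0.091, 0.996, 0.001], [0.996, -0.091, -0.001], [-0.001, 0.001, -1.0]]
ft_force: [0.8, -1.8, 1.8]
grip_width: -0.0
gripper_force: 0.9
```

Request:
{"fn": "jog_arm", "kwargs": {
  "hand": [0,0.04,0.045,0.045,0.045],
  "travel": [
    [0,-0.006,0.04],
    [0,0,0.04],
    [0.0022,0.028,0],
    [0.0022,0.0256,0],
    [0,0,0]
  ],
  "yaw": [0,0,0,0,0]
}}

```text
time_s: 3.95
position: [0.4639, 0.0942, 0.2033]
tool_rot: [[0.089, 0.996, -0.0], [0.996, -0.089, 0.001], [0.001, -0.0, -1.0]]
ft_force: [0.1, -0.3, 0.2]
grip_width: 0.0448
gripper_force: 0.0
```

Run:
```python
from h import *
C,im=shot('wrist','w3');print(env.observe()['position'],env.observe()['grip_width'])
H,S,V=cv2.split(cv2.cvtColor(im,cv2.COLOR_BGR2HSV))
m=((H<6)|(H>174))&(S>150)
for c in blobs(m,60)[:3]:
    x,y,w,h=cv2.boundingRect(c);print((x,y,w,h))
for X,z in((-86,.124),(-58,.114)): 
    a=np.deg2rad(-95.24);print(proj(C,[.4537+np.cos(a)*X/1000,-.0209+np.sin(a)*X/1000,z]))
print("knob pred",proj(C,[.4641,.0926,.108]))
```

```text
[0.46397089 0.09331098 0.2032713 ] 0.045257689159399817
(308, 250, 21, 22)
[318.51292017 259.67007766]
[318.44864825 288.26705762]
knob pred [318.64320831 212.66416419]
```

View pics/w3.png

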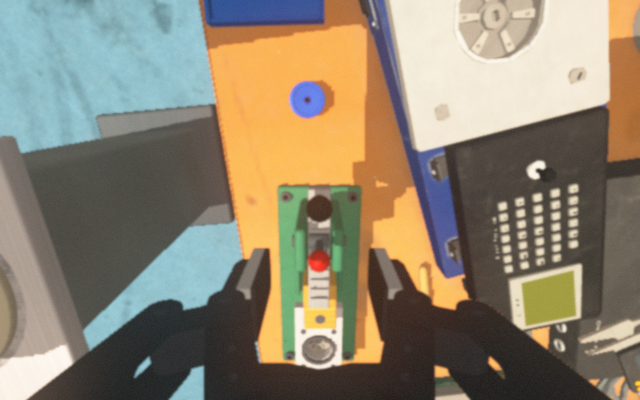

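Request:
{"fn": "jog_arm", "kwargs": {
  "hand": [0.045,0.045,0.045,0.0,0.0],
  "travel": [
    [0,0,-0.05],
    [0,0,-0.051],
    [0,0,0],
    [0,0,0],
    [0,0,0]
  ],
  "yaw": [0,0,0,0,0],
  "grip_force": 30
}}

```text
time_s: 4.62
position: [0.4639, 0.0926, 0.1043]
tool_rot: [[0.092, 0.996, 0.0], [0.996, -0.092, -0.0], [-0.0, 0.0, -1.0]]
ft_force: [-7.4, -1.0, 6.5]
grip_width: 0.0169
gripper_force: 29.1
```

Request:
{"fn": "jog_arm", "kwargs": {
  "hand": [0,0,0,0,0],
  "travel": [
    [0,0,0],
    [0.0008,0.009,0],
    [0.0011,0.012,0],
    [0.0011,0.012,0],
    [0.0008,0.009,0]
  ],
  "yaw": [0,0,0,0,0]
}}

```text
time_s: 5.25
position: [0.4677, 0.1343, 0.1042]
tool_rot: [[0.091, 0.996, 0.001], [0.996, -0.091, -0.002], [-0.002, 0.001, -1.0]]
ft_force: [-6.1, -41.1, 1.2]
grip_width: 0.0166
gripper_force: 29.7
```

Request:
{"fn": "jog_arm", "kwargs": {
  "hand": [0,0,0,0,0],
  "travel": [
    [0,0.001,0],
    [0,0.001,0],
    [0,0.001,0],
    [0,0,0],
    [0,0,0]
  ],
  "yaw": [0,0,0,0,0]
}}

```text
time_s: 5.88
position: [0.4677, 0.1344, 0.1041]
tool_rot: [[0.091, 0.996, -0.0], [0.996, -0.091, -0.007], [-0.007, 0.0, -1.0]]
ft_force: [-6.7, -25.2, 6.4]
grip_width: 0.0168
gripper_force: 29.8
```

Request:
{"fn": "jog_arm", "kwargs": {
  "hand": [0.045,0.06,0.06,0.06,0.06],
  "travel": [
    [0,-0.003,0],
    [0,0,0],
    [0,0,0.04],
    [0,0,0.04],
    [-0.0028,-0.0306,0]
  ],
  "yaw": [0,0,0,0,0]
}}

```text
time_s: 6.5
position: [0.4665, 0.1052, 0.1857]
tool_rot: [[0.089, 0.996, 0.008], [0.996, -0.089, 0.0], [0.001, 0.007, -1.0]]
ft_force: [-0.2, -0.2, -1.1]
grip_width: 0.0598
gripper_force: 0.0
```

Request:
{"fn": "jog_arm", "kwargs": {
  "hand": [0.06,0.06,0.06,0.06,0.06],
  "travel": [
    [-0.005,-0.055,0],
    [-0.005,-0.055,0.01],
    [0,0,0],
    [0,0,0],
    [0,0,0]
  ],
  "yaw": [0,0,0,0,0]
}}

```text
time_s: 7.12
position: [0.4552, -0.0047, 0.1923]
tool_rot: [[0.09, 0.996, -0.0], [0.996, -0.09, 0.0], [0.0, -0.0, -1.0]]
ft_force: [0.5, 0.1, 0.0]
grip_width: 0.0602
gripper_force: 0.0
```

Run:
```python
from h import *
C,im=shot('wrist','w4');print(env.observe()['position'],env.observe()['grip_width'])
a=np.deg2rad(-95.24)
J=lambda X,Y,z:[.4537+(np.cos(a)*X-np.sin(a)*Y)/1000,-.0209+(np.sin(a)*X+np.cos(a)*Y)/1000,z]
for n,P in (("knob back",J(-156,0,.108)),("ball",J(-86,0,.124)),("blk top rear",J(-30,0,.064)),("toe",J(16,0,.064)),("bar nose",J(-46-10,0,.079))): print(n,proj(C,P).round(1))
T=cam("top");im=cv2.imread("pics/top0.png");V=im.max(2)
q=np.zeros(V.shape,bool);q[240:295,400:500]=1
for t in(60,80,100):print([rect(T,c,.003) for c in blobs((V<t)&q,300)])
```

```text
[ 0.45517228 -0.00468296  0.19227347] 0.059923539562635894
knob back [318.5 -27.4]
ball [318.2 107.3]
blk top rear [318.3 180.1]
toe [318.2 235.1]
bar nose [318.3 149.4]
[]
[array([ 436.9, -305.8,   91. ,  181.2,    1.5])]
[array([ 4.374e+02, -3.050e+02,  9.400e+01,  1.857e+02,  4.000e-01])]
```

View pics/w4.png

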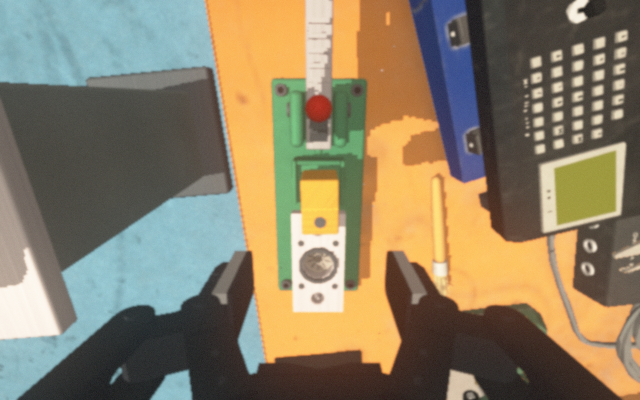

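Request:
{"fn": "jog_arm", "kwargs": {
  "hand": [0.06,0.06,0.06,0.06,0.0],
  "travel": [
    [0,0,-0.05],
    [0,0,-0.05],
    [0,0,-0.036],
    [0,0,0],
    [0,0,0]
  ],
  "yaw": [0,0,0,0,0],
  "grip_force": 50
}}

```text
time_s: 7.8
position: [0.4559, -0.0055, 0.0575]
tool_rot: [[0.091, 0.996, 0.002], [0.996, -0.091, -0.0], [-0.0, 0.002, -1.0]]
ft_force: [0.4, -0.5, -0.9]
grip_width: 0.0429
gripper_force: 0.0
```

Request:
{"fn": "jog_arm", "kwargs": {
  "hand": [0,0,0,0,0],
  "travel": [
    [0,0,0],
    [0,0,0],
    [0,0,0],
    [0,0,0.015],
    [0,0,0.03]
  ],
  "yaw": [0,0,0,0,0]
}}

```text
time_s: 8.43
position: [0.4547, -0.0057, 0.102]
tool_rot: [[0.092, 0.996, -0.001], [0.996, -0.092, 0.0], [0.0, -0.001, -1.0]]
ft_force: [0.4, 0.2, -2.9]
grip_width: 0.0292
gripper_force: 50.0
```

Request:
{"fn": "jog_arm", "kwargs": {
  "hand": [0,0,0,0,0],
  "travel": [
    [0,0,0.03],
    [-0.004,-0.055,0],
    [-0.005,-0.06,0],
    [-0.005,-0.06,0],
    [-0.004,-0.056,0]
  ],
  "yaw": [0,0,0,0,0]
}}

```text
time_s: 9.05
position: [0.4367, -0.2388, 0.1322]
tool_rot: [[0.092, 0.996, 0.001], [0.996, -0.092, -0.001], [-0.001, 0.001, -1.0]]
ft_force: [1.8, 0.7, -1.6]
grip_width: 0.0288
gripper_force: 50.2
```

Request:
{"fn": "jog_arm", "kwargs": {
  "hand": [0,0,0,0,0],
  "travel": [
    [0,0,-0.03],
    [0,0,-0.035],
    [0,0,-0.02],
    [0,0,-0.007],
    [0,0,-0.003]
  ],
  "yaw": [0,0,0,0,0]
}}

```text
time_s: 9.68
position: [0.4374, -0.237, 0.0369]
tool_rot: [[0.092, 0.996, 0.001], [0.996, -0.092, -0.001], [-0.001, 0.001, -1.0]]
ft_force: [-3.8, 3.7, 21.0]
grip_width: 0.029
gripper_force: 53.4
```

Request:
{"fn": "jog_arm", "kwargs": {
  "hand": [0,0,0,0.032,0.06],
  "travel": [
    [0,0,0],
    [0,0,0],
    [0,0,-0.001],
    [0,0,0],
    [0,0,0]
  ],
  "yaw": [0,0,0,0,0]
}}

```text
time_s: 10.3
position: [0.4374, -0.237, 0.0356]
tool_rot: [[0.092, 0.996, 0.001], [0.996, -0.092, -0.001], [-0.001, 0.001, -1.0]]
ft_force: [-0.4, -0.2, -0.0]
grip_width: 0.0489
gripper_force: 0.0
```

Request:
{"fn": "jog_arm", "kwargs": {
  "hand": [0.06,0.06,0.07,0.07,0.07],
  "travel": [
    [0,0,0.06],
    [0,0,0.06],
    [0.004,0.0555,0],
    [0.004,0.0555,0],
    [0.004,0.0553,0]
  ],
  "yaw": [0,0,0,0,0]
}}

```text
time_s: 10.92
position: [0.4491, -0.069, 0.1556]
tool_rot: [[0.093, 0.996, 0.001], [0.996, -0.093, -0.0], [-0.0, 0.001, -1.0]]
ft_force: [0.9, 0.1, -0.9]
grip_width: 0.0705
gripper_force: 0.0
```

Request:
{"fn": "jog_arm", "kwargs": {
  "hand": [0.07,0.07,0.07,0.07,0.0],
  "travel": [
    [0,0,-0.04],
    [0,0,-0.04],
    [0,0,-0.03],
    [0,0,0],
    [0,0,0]
  ],
  "yaw": [0,0,0,0,0],
  "grip_force": 40
}}

```text
time_s: 11.55
position: [0.4498, -0.0708, 0.0463]
tool_rot: [[0.092, 0.996, 0.001], [0.996, -0.092, -0.001], [-0.0, 0.001, -1.0]]
ft_force: [1.1, 1.0, 0.7]
grip_width: 0.0533
gripper_force: 0.0
```

Request:
{"fn": "jog_arm", "kwargs": {
  "hand": [0,0,0,0,0],
  "travel": [
    [0,0,0],
    [0,0,0],
    [0,0,0.01],
    [0,0,0.02],
    [0,0,0.03]
  ],
  "yaw": [0,0,0,0,0]
}}

```text
time_s: 12.18
position: [0.4487, -0.0704, 0.1062]
tool_rot: [[0.092, 0.996, -0.001], [0.996, -0.092, 0.0], [0.0, -0.001, -1.0]]
ft_force: [0.8, -0.6, -1.9]
grip_width: 0.0453
gripper_force: 41.7
```

I gripped the plate too low to lay it flat without the fingertips reaching the mat. I'll set it back on its pins and regrip 9 mm higher.

Request:
{"fn": "jog_arm", "kwargs": {
  "hand": [0,0,0,0,0.055],
  "travel": [
    [0,0,-0.035],
    [0,0,-0.02],
    [0,0,-0.005],
    [0,0,0],
    [0,0,0]
  ],
  "yaw": [0,0,0,0,0]
}}

```text
time_s: 12.8
position: [0.4495, -0.0706, 0.0464]
tool_rot: [[0.092, 0.996, 0.001], [0.996, -0.092, -0.001], [-0.001, 0.001, -1.0]]
ft_force: [0.3, 0.3, 0.5]
grip_width: 0.0551
gripper_force: 0.0
```

Request:
{"fn": "jog_arm", "kwargs": {
  "hand": [0.056,0.056,0.056,0,0],
  "travel": [
    [0,0,0],
    [0,0,0.009],
    [0,0,0],
    [0,0,0],
    [0,0,0]
  ],
  "yaw": [0,0,0,0,0]
}}

```text
time_s: 13.42
position: [0.4493, -0.0705, 0.0548]
tool_rot: [[0.092, 0.996, 0.0], [0.996, -0.092, -0.0], [-0.0, 0.0, -1.0]]
ft_force: [-2.1, 0.5, 9.0]
grip_width: 0.045
gripper_force: 39.6
```

Request:
{"fn": "jog_arm", "kwargs": {
  "hand": [0,0,0,0,0],
  "travel": [
    [0,0,0],
    [0,0,0.01],
    [0,0,0.02],
    [0,0,0.03],
    [0,0,0.03]
  ],
  "yaw": [0,0,0,0,0]
}}

```text
time_s: 14.05
position: [0.4489, -0.0704, 0.1454]
tool_rot: [[0.092, 0.996, -0.001], [0.996, -0.092, 0.0], [0.0, -0.001, -1.0]]
ft_force: [0.9, -0.2, -2.3]
grip_width: 0.0447
gripper_force: 42.0
```

Request:
{"fn": "jog_arm", "kwargs": {
  "hand": [0,0,0,0,0],
  "travel": [
    [-0.0024,-0.055,0],
    [-0.0024,-0.055,0],
    [-0.0024,-0.055,0],
    [-0.0024,-0.055,0],
    [-0.0024,-0.0543,0]
  ],
  "yaw": [0,0,0,0,0]
}}

```text
time_s: 14.68
position: [0.4367, -0.3465, 0.1445]
tool_rot: [[0.092, 0.996, -0.0], [0.996, -0.092, 0.0], [0.0, -0.0, -1.0]]
ft_force: [1.0, 0.8, -2.1]
grip_width: 0.0447
gripper_force: 42.0
```

Request:
{"fn": "jog_arm", "kwargs": {
  "hand": [0,0,0,0,0],
  "travel": [
    [0,0,-0.05],
    [0,0,-0.04],
    [0,0,-0.02],
    [0,0,-0.01],
    [0,0,-0.004]
  ],
  "yaw": [0,0,0,0,0]
}}

```text
time_s: 15.3
position: [0.4373, -0.3449, 0.0204]
tool_rot: [[0.092, 0.996, 0.0], [0.996, -0.092, -0.0], [-0.0, 0.0, -1.0]]
ft_force: [0.7, -0.7, -1.7]
grip_width: 0.0449
gripper_force: 42.0
```

Request:
{"fn": "jog_arm", "kwargs": {
  "hand": [0,0,0,0,0.05],
  "travel": [
    [0,0,-0.001],
    [0,0,0],
    [0,0,0],
    [0,0,0],
    [0,0,0]
  ],
  "yaw": [0,0,0,0,0]
}}

```text
time_s: 15.92
position: [0.4373, -0.3449, 0.0196]
tool_rot: [[0.092, 0.996, 0.0], [0.996, -0.092, -0.0], [-0.0, 0.0, -1.0]]
ft_force: [0.1, 1.0, -1.1]
grip_width: 0.0504
gripper_force: 0.0
```

Request:
{"fn": "jog_arm", "kwargs": {
  "hand": [0.06,0.06,0.06,0.06,0.06],
  "travel": [
    [0,0,0.05],
    [0,0,0.06],
    [0.0024,0.055,0],
    [0.0024,0.055,0],
    [0.0024,0.055,0]
  ],
  "yaw": [0,0,0,0,0]
}}

```text
time_s: 16.55
position: [0.4443, -0.1783, 0.1297]
tool_rot: [[0.092, 0.996, 0.001], [0.996, -0.092, -0.0], [-0.0, 0.001, -1.0]]
ft_force: [0.6, 0.9, -0.5]
grip_width: 0.0599
gripper_force: 0.0
```

Request:
{"fn": "jog_arm", "kwargs": {
  "hand": [0.06,0.06,0.06,0.06,0.06],
  "travel": [
    [0.0024,0.055,0],
    [0.0024,0.0543,0],
    [0,0,0],
    [0,0,0],
    [0,0,0]
  ],
  "yaw": [0,0,0,0,0]
}}

```text
time_s: 17.18
position: [0.4493, -0.0716, 0.1293]
tool_rot: [[0.093, 0.996, 0.0], [0.996, -0.093, -0.0], [-0.0, 0.0, -1.0]]
ft_force: [0.4, -0.8, 0.1]
grip_width: 0.0598
gripper_force: 0.0
```

```bash
cat >> h.py <<'E'
_a=np.deg2rad(-95.24)
def J(X,Y,z): return np.array([.4537+(np.cos(_a)*X-np.sin(_a)*Y)/1000,-.0209+(np.sin(_a)*X+np.cos(_a)*Y)/1000,z/1000])
E
python3 - <<'E'
from h import *
C,im=shot('wrist','w5');print(env.observe()['position'])
print("disc pred",proj(C,J(50,0,38)),"pins",proj(C,J(16,0,49)),proj(C,J(84,0,49)))
E
```

```text
[ 0.44929458 -0.0715615   0.1293004 ]
disc pred [317.69939838 211.11344253] pins [317.50640952 164.95056156] [317.75221472 263.69328995]
```

View pics/w5.png

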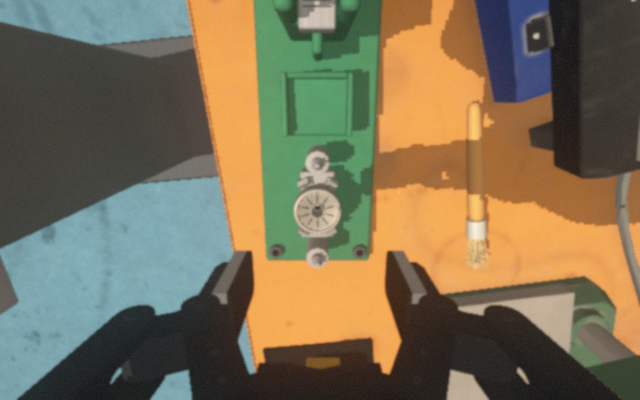

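The finished disc sits at (317,211), as predicted. The pins are free at (318,161) and (317,258). I'll pick up the disc and compute where it goes in the tray.

Request:
{"fn": "jog_arm", "kwargs": {
  "hand": [0.06,0.06,0.06,0.06,0],
  "travel": [
    [0,0,-0.04],
    [0,0,-0.035],
    [0,0,-0.0135],
    [0,0,0],
    [0,0,0]
  ],
  "yaw": [0,0,0,0,0],
  "grip_force": 40
}}

```text
time_s: 17.85
position: [0.4495, -0.0711, 0.0414]
tool_rot: [[0.093, 0.996, 0.001], [0.996, -0.093, -0.0], [-0.0, 0.001, -1.0]]
ft_force: [0.2, -0.3, 0.3]
grip_width: 0.0429
gripper_force: 0.0
```

Request:
{"fn": "jog_arm", "kwargs": {
  "hand": [0,0,0,0,0],
  "travel": [
    [0,0,0],
    [0,0,0],
    [0,0,0.015],
    [0,0,0.04],
    [0,0,0.04]
  ],
  "yaw": [0,0,0,0,0]
}}

```text
time_s: 18.48
position: [0.449, -0.0705, 0.1373]
tool_rot: [[0.092, 0.996, 0.0], [0.996, -0.092, -0.0], [0.0, 0.0, -1.0]]
ft_force: [0.7, -0.0, -1.3]
grip_width: 0.0301
gripper_force: 40.0
```

Run:
```python
from h import *
P=np.load('w1.npy');C=(env.calibration("wrist"),P[:,:3],P[:,3])
print("earlier",ray(C,(445+210/7.27-.5,115+200/7.27-.5),.018),"blank",ray(C,(392+(598-400)/7.27-.5,178+195/7.27-.5),.019))
for q in((460,65),(522,121),(349,199),(412,246)): print(q,ray(C,q,.016)[:2])
print(env.observe()['grip_width'],env.observe()['q'])
```

```text
earlier [0.46186085 0.37031533 0.018     ] blank [0.45412873 0.27877288 0.019     ]
(460, 65) [0.39823778 0.42577609]
(522, 121) [0.49341694 0.41741356]
(349, 199) [0.38130412 0.23944116]
(412, 246) [0.48133522 0.23061804]
0.030090319108007992 [-2.39011941e+01  1.96058118e+01  9.89702791e+01  2.76843288e-03
  6.14174238e+01 -1.86314865e+01]
```

Request:
{"fn": "jog_arm", "kwargs": {
  "hand": [0,0,0,0,0],
  "travel": [
    [0,0,0.04],
    [0,0.01,0.0245],
    [-0.0036,0.046,0],
    [-0.0036,0.05,0],
    [-0.0036,0.05,0]
  ],
  "yaw": [0,0.16,0.18,0.18,0.18]
}}

```text
time_s: 19.1
position: [0.438, 0.0869, 0.2009]
tool_rot: [[-0.576, 0.818, 0.001], [0.818, 0.576, -0.0], [-0.001, 0.001, -1.0]]
ft_force: [0.6, 0.2, -1.5]
grip_width: 0.0302
gripper_force: 40.0
```

Request:
{"fn": "jog_arm", "kwargs": {
  "hand": [0,0,0,0,0],
  "travel": [
    [-0.0036,0.05,0],
    [-0.0036,0.05,0],
    [-0.0036,0.05,0],
    [-0.0036,0.05,0],
    [-0.0036,0.05,0]
  ],
  "yaw": [0.18,0.18,0.18,0.18,0.176]
}}

```text
time_s: 19.73
position: [0.4199, 0.3371, 0.2008]
tool_rot: [[-0.998, 0.061, 0.001], [0.061, 0.998, 0.0], [-0.001, 0.0, -1.0]]
ft_force: [0.8, -0.1, -0.8]
grip_width: 0.03
gripper_force: 40.0
```

Request:
{"fn": "jog_arm", "kwargs": {
  "hand": [0,0,0,0,0],
  "travel": [
    [-0.0033,0.0367,-0.02],
    [0,0,-0.02],
    [0,0,0],
    [0,0,0],
    [0,0,0]
  ],
  "yaw": [0,0,0,0,0]
}}

```text
time_s: 20.35
position: [0.4175, 0.372, 0.1614]
tool_rot: [[-0.998, 0.067, 0.002], [0.067, 0.998, 0.001], [-0.002, 0.001, -1.0]]
ft_force: [0.2, 0.4, -0.8]
grip_width: 0.0296
gripper_force: 40.0
```

Run:
```python
from h import *
C,im=shot('wrist','w6');s=env.observe();print(s['position'],s['tool_rot'][:,1])
print("earlier pred",proj(C,[.462,.370,.018]),"blank",proj(C,[.4545,.278,.019]),"target",proj(C,[.417,.372,.018]))
```

```text
[0.41746303 0.37199941 0.16123394] [6.74036688e-02 9.97725423e-01 8.51516381e-04]
earlier pred [319.2682912 239.8841602] blank [212.40897409 239.00067121] target [318.0771672  189.82606599]
```

View pics/w6.png

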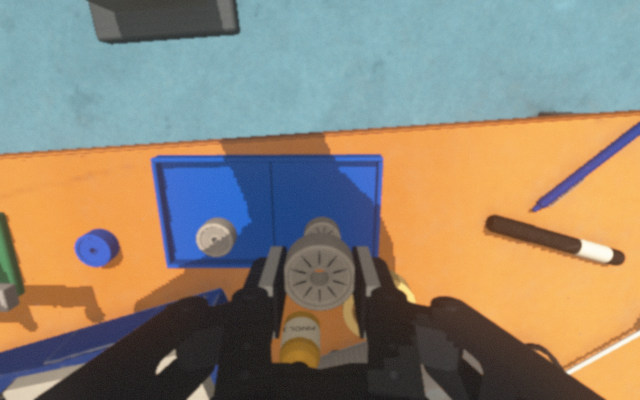

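w6 shows the finished disc held at (319,270), face up. The target spot in the earlier disc's compartment is free at (318,190). The earlier disc is at (321,232) and the blank at (216,238). I'll lower the disc now.

Request:
{"fn": "jog_arm", "kwargs": {
  "hand": [0,0,0,0,0],
  "travel": [
    [0,0,-0.05],
    [0,0,-0.05],
    [0,0,-0.025],
    [0,0,-0.01],
    [0,0,-0.0025]
  ],
  "yaw": [0,0,0,0,0]
}}

```text
time_s: 21.02
position: [0.4175, 0.3723, 0.0233]
tool_rot: [[-0.998, 0.067, 0.001], [0.067, 0.998, 0.0], [-0.001, 0.0, -1.0]]
ft_force: [-0.5, -0.4, -0.7]
grip_width: 0.0299
gripper_force: 40.0
```

Request:
{"fn": "jog_arm", "kwargs": {
  "hand": [0,0,0,0.034,0.042],
  "travel": [
    [0,0,0],
    [0,0,-0.001],
    [0,0,0],
    [0,0,0],
    [0,0,0]
  ],
  "yaw": [0,0,0,0,0]
}}

```text
time_s: 21.65
position: [0.4172, 0.3723, 0.022]
tool_rot: [[-0.998, 0.067, 0.0], [0.067, 0.998, 0.0], [-0.0, 0.0, -1.0]]
ft_force: [-0.1, -0.1, -0.3]
grip_width: 0.0422
gripper_force: 0.0
```

Request:
{"fn": "jog_arm", "kwargs": {
  "hand": [0.042,0.042,0.05,0.05,0.05],
  "travel": [
    [0,0,0.05],
    [0,0,0.05],
    [0.0187,-0.046,0],
    [0.0188,-0.046,0],
    [0,0,0]
  ],
  "yaw": [0,0,0,0,0]
}}

```text
time_s: 22.28
position: [0.4557, 0.2779, 0.1221]
tool_rot: [[-0.998, 0.071, 0.0], [0.071, 0.998, -0.0], [-0.0, -0.0, -1.0]]
ft_force: [0.4, 0.8, -0.2]
grip_width: 0.0501
gripper_force: 0.0
```

Request:
{"fn": "jog_arm", "kwargs": {
  "hand": [0.05,0.05,0.05,0.05,0.05],
  "travel": [
    [0,0,0],
    [0,0,0],
    [0,0,0],
    [0,0,0],
    [0,0,0]
  ],
  "yaw": [0,0,0,0,0]
}}

```text
time_s: 22.9
position: [0.4545, 0.2804, 0.1218]
tool_rot: [[-0.998, 0.066, -0.0], [0.066, 0.998, -0.0], [0.0, -0.0, -1.0]]
ft_force: [-0.1, 0.5, 1.0]
grip_width: 0.0498
gripper_force: 0.0
```

Run:
```python
from h import *
C,im=shot('wrist','w7');s=env.observe();print(s['position'])
H,S,V=cv2.split(cv2.cvtColor(im,cv2.COLOR_BGR2HSV))
u,v=proj(C,[.4545,.280,.019]).astype(int);print("pred",u,v)
m=(S<130);m[:v-45]=0;m[v+45:]=0;m[:,:u-45]=0;m[:,u+45:]=0
for c in blobs(m,200): 
    print(cv2.boundingRect(c),rect(C,c,.019),(ray(C,cv2.minEnclosingCircle(c)[0],.019)*1000).round(1))
print("finished pred",proj(C,[.417,.372,.018]),"earlier",proj(C,[.462,.370,.018]))
```

```text
[0.45452208 0.28032798 0.12181858]
pred 317 205
(294, 181, 47, 49) [454.3 279.5  33.   36.   86.2] [453.8 279.8  19. ]
finished pred [449.05027825 144.48969643] earlier [443.31584953 207.42850324]
```

View pics/w7.png

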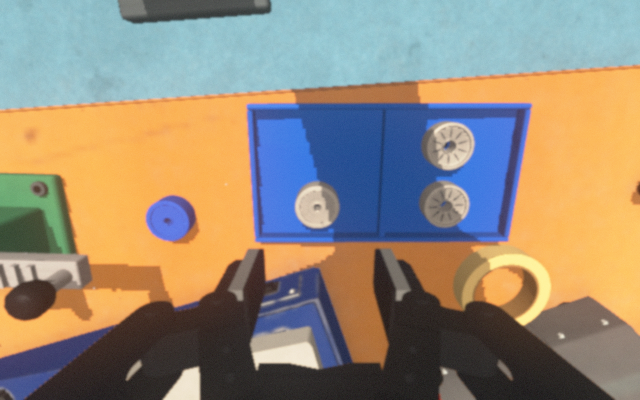

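w7 shows both finished discs flat and apart, at (448,146) and (444,204). The blank is plain with a centre dot, at (317,205), and the blue look-alike is at (171,218). I'll pick up the blank.

Request:
{"fn": "jog_arm", "kwargs": {
  "hand": [0.05,0.05,0.05,0.05,0],
  "travel": [
    [0.001,-0.0005,-0.04],
    [0,0,-0.04],
    [0,0,-0.02],
    [0,0,0],
    [0,0,0]
  ],
  "yaw": [0,0,0,0,0]
}}

```text
time_s: 23.58
position: [0.4561, 0.2799, 0.0227]
tool_rot: [[-0.998, 0.067, 0.001], [0.067, 0.998, 0.0], [-0.001, 0.001, -1.0]]
ft_force: [-0.2, -2.4, 0.9]
grip_width: 0.0327
gripper_force: 0.7
```

Request:
{"fn": "jog_arm", "kwargs": {
  "hand": [0,0,0,0,0],
  "travel": [
    [0,0,0],
    [0,0,0],
    [0,0,0.02],
    [0,0,0.05],
    [0,0,0.05]
  ],
  "yaw": [0,0,0,0,0]
}}

```text
time_s: 24.2
position: [0.4553, 0.2796, 0.1434]
tool_rot: [[-0.998, 0.067, -0.0], [0.067, 0.998, -0.0], [0.0, -0.0, -1.0]]
ft_force: [0.8, -0.1, -1.1]
grip_width: 0.0298
gripper_force: 40.0
```

Request:
{"fn": "jog_arm", "kwargs": {
  "hand": [0,0,0,0,0],
  "travel": [
    [0,0,0.0585],
    [-0.0008,-0.044,0],
    [-0.0008,-0.044,0],
    [-0.0008,-0.044,0],
    [-0.0008,-0.044,0]
  ],
  "yaw": [-0.18,-0.18,-0.18,-0.18,-0.18]
}}

```text
time_s: 24.82
position: [0.452, 0.1024, 0.2007]
tool_rot: [[-0.563, 0.826, 0.001], [0.826, 0.563, -0.0], [-0.0, 0.001, -1.0]]
ft_force: [0.3, 0.0, -1.5]
grip_width: 0.0297
gripper_force: 40.0
```

Request:
{"fn": "jog_arm", "kwargs": {
  "hand": [0,0,0,0,0],
  "travel": [
    [-0.0008,-0.044,0],
    [-0.0008,-0.044,0],
    [-0.0008,-0.044,0],
    [-0.0008,-0.0422,0],
    [0,0,0]
  ],
  "yaw": [-0.18,-0.18,-0.18,-0.156,0]
}}

```text
time_s: 25.45
position: [0.4491, -0.0727, 0.2005]
tool_rot: [[0.097, 0.995, 0.0], [0.995, -0.097, -0.0], [-0.0, 0.0, -1.0]]
ft_force: [-0.0, 0.2, -1.1]
grip_width: 0.0302
gripper_force: 40.0
```

Request:
{"fn": "jog_arm", "kwargs": {
  "hand": [0,0,0,0,0],
  "travel": [
    [0,0,-0.06],
    [0,0,-0.05],
    [0,0,-0.02],
    [0,0,0],
    [0,0,0]
  ],
  "yaw": [0,0,0,0,0]
}}

```text
time_s: 26.08
position: [0.4497, -0.0703, 0.0714]
tool_rot: [[0.091, 0.996, 0.002], [0.996, -0.091, -0.001], [-0.001, 0.002, -1.0]]
ft_force: [-0.1, -0.7, -0.3]
grip_width: 0.03
gripper_force: 40.0
```

Run:
```python
from h import *
C,im=shot('wrist','w8');s=env.observe();p=s['position'];print(p,s['tool_rot'][:,1])
cv2.imwrite('pics/c8.png',cv2.resize(im[130:330,220:420],(600,600),interpolation=2))
print("disc pred top",proj(C,[p[0],p[1],p[2]-.003]),"nest",proj(C,J(50,0,24)))
```

```text
[ 0.44977294 -0.07042407  0.07151034] [ 0.9958423  -0.09106572  0.00227029]
disc pred top [317.73087852 279.24892571] nest [316.81283061 238.63996597]
```

View pics/c8.png

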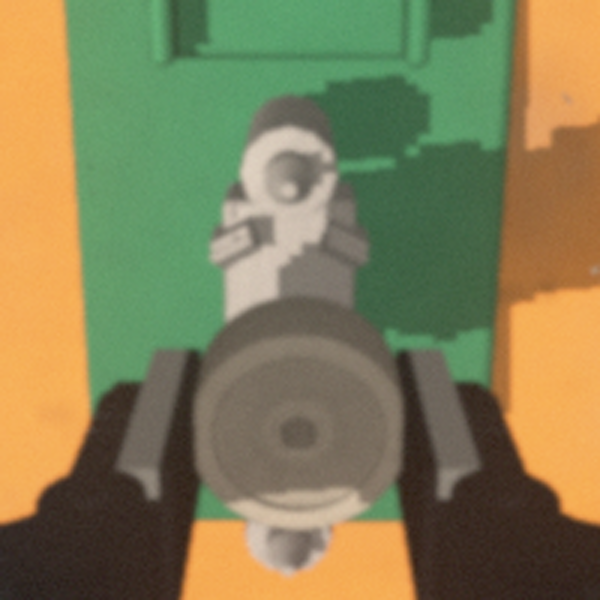

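Run:
```python
from h import *
C=cam("wrist");p=env.observe()['position']
a=ray(C,(316.3-.3,190-.3),.049)*1000;b=ray(C,(316-.3,311.7-.3),.049)*1000
d=ray(C,(319.3-.3,273.3-.3),p[2]-.003)*1000
n=a+(b-a)*.5
jx=np.array([np.cos(_a),np.sin(_a)]);jy=np.array([-jx[1],jx[0]])
print(a,b,np.linalg.norm(a-b),n,d);e=(d-n)[:2];print("disc-nest jig x,y",e@jx,e@jy, "nest vs J",(n[:2]-J(50,0,0)[:2]*1000))
# w5 check
P=np.load
```

```text
Traceback (most recent call last):
NameError: name '_a' is not defined. Did you mean: 'a'?
```

Run:
```python
from h import *
C=cam("wrist");p=env.observe()['position'];_a=np.deg2rad(-95.24)
a=ray(C,(316.3-.3,190-.3),.049)*1000;b=ray(C,(316-.3,311.7-.3),.049)*1000
d=ray(C,(319.3-.3,273.3-.3),p[2]-.003)*1000
n=a+(b-a)*.5
jx=np.array([np.cos(_a),np.sin(_a)]);jy=np.array([-jx[1],jx[0]])
print(a,b,np.linalg.norm(a-b),n,d);e=(d-n)[:2];print("disc-nest jig x,y",e@jx,e@jy, "nest vs J",(n[:2]-J(50,0,0)[:2]*1000))
```

```text
[452.17869415 -35.96243387  49.        ] [ 446.0319734  -100.31172453   49.        ] 64.64219508092926 [449.10533378 -68.1370792   49.        ] [450.64758064 -67.68490131  68.51034035]
disc-nest jig x,y -0.5911382294970275 1.4945052129996825 nest vs J [-0.0282754   2.55396492]
```

Request:
{"fn": "jog_arm", "kwargs": {
  "hand": [0,0,0,0,0],
  "travel": [
    [-0.001,0,-0.01],
    [0,0,-0.008],
    [0,0,-0.005],
    [0,0,-0.003],
    [0,0,0]
  ],
  "yaw": [0,0,0,0,0]
}}

```text
time_s: 26.75
position: [0.4481, -0.0705, 0.0441]
tool_rot: [[0.092, 0.996, -0.001], [0.996, -0.092, 0.0], [0.0, -0.001, -1.0]]
ft_force: [-1.5, -1.4, -1.5]
grip_width: 0.0298
gripper_force: 39.9
```

Request:
{"fn": "jog_arm", "kwargs": {
  "hand": [0,0,0,0,0],
  "travel": [
    [0,0,-0.001],
    [0,0,-0.001],
    [0,0,-0.001],
    [0,0,0],
    [0,0,0]
  ],
  "yaw": [0,0,0,0,0]
}}

```text
time_s: 27.38
position: [0.4483, -0.0706, 0.0429]
tool_rot: [[0.092, 0.996, 0.001], [0.996, -0.092, -0.001], [-0.001, 0.001, -1.0]]
ft_force: [-7.0, 0.9, 22.3]
grip_width: 0.0298
gripper_force: 42.2
```

Request:
{"fn": "jog_arm", "kwargs": {
  "hand": [0.034,0.045,0.05,0.05,0.05],
  "travel": [
    [0,0,0],
    [0,0,0],
    [0,0,0],
    [0,0,0.04],
    [0,0,0.04]
  ],
  "yaw": [0,0,0,0,0]
}}

```text
time_s: 28.0
position: [0.448, -0.0704, 0.122]
tool_rot: [[0.092, 0.996, -0.001], [0.996, -0.092, 0.001], [0.001, -0.001, -1.0]]
ft_force: [0.5, 0.2, -0.5]
grip_width: 0.0499
gripper_force: 0.0
```

Run:
```python
from h import *
C,im=shot('wrist','w9');u,v=proj(C,J(50,0,39)).astype(int);print(u,v,C[2])
cv2.imwrite('pics/c9.png',cv2.resize(im[v-80:v+80,u-80:u+80],(600,600),interpolation=2))
```

```text
320 216 [0.455581   0.00381213 0.24824189]
```

View pics/c9.png

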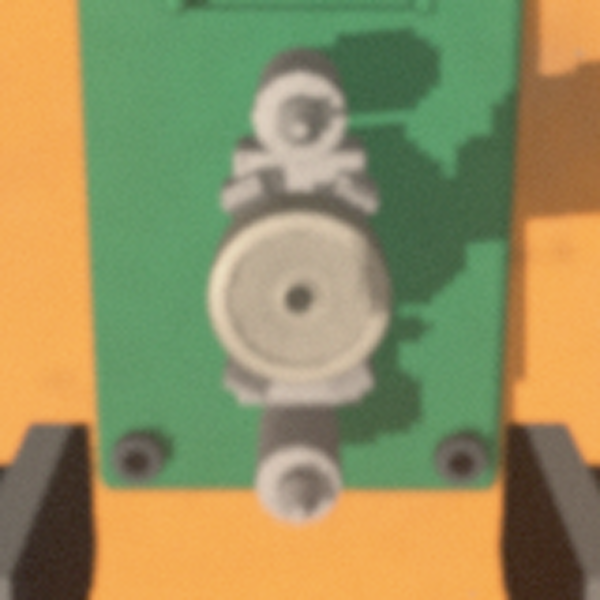

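c9 shows the blank flat and face up, centred between the lips at crop (298,297) and in line with the pins at (299,117) and (298,485). Next is the plate. The 14 views are used up, so further checks are numeric only.

Request:
{"fn": "jog_arm", "kwargs": {
  "hand": [0.06,0.06,0.06,0.06,0.06],
  "travel": [
    [-0.0022,-0.055,0],
    [-0.0022,-0.055,0],
    [-0.0022,-0.055,0],
    [-0.0022,-0.055,0],
    [-0.0022,-0.0543,0]
  ],
  "yaw": [0,0,0,0,0]
}}

```text
time_s: 28.68
position: [0.4368, -0.3466, 0.1209]
tool_rot: [[0.092, 0.996, -0.0], [0.996, -0.092, 0.0], [0.0, -0.0, -1.0]]
ft_force: [0.8, -0.2, 0.0]
grip_width: 0.0604
gripper_force: 0.0
```

Request:
{"fn": "jog_arm", "kwargs": {
  "hand": [0.06,0.06,0.06,0.06,0.0],
  "travel": [
    [0,0,-0.04],
    [0,0,-0.04],
    [0,0,-0.0215],
    [0,0,0],
    [0,0,0]
  ],
  "yaw": [0,0,0,0,0]
}}

```text
time_s: 29.3
position: [0.4375, -0.3452, 0.0208]
tool_rot: [[0.092, 0.996, 0.001], [0.996, -0.092, -0.001], [-0.001, 0.001, -1.0]]
ft_force: [0.9, -1.6, 0.5]
grip_width: 0.0446
gripper_force: 41.8
```

Request:
{"fn": "jog_arm", "kwargs": {
  "hand": [0,0,0,0,0],
  "travel": [
    [0,0,0],
    [0,0,0],
    [0,0,0.02],
    [0,0,0.045],
    [0,0,0.045]
  ],
  "yaw": [0,0,0,0,0]
}}

```text
time_s: 29.92
position: [0.437, -0.3446, 0.1311]
tool_rot: [[0.092, 0.996, -0.0], [0.996, -0.092, 0.0], [0.0, -0.0, -1.0]]
ft_force: [-0.1, -0.3, -2.9]
grip_width: 0.0448
gripper_force: 41.5
```

Request:
{"fn": "jog_arm", "kwargs": {
  "hand": [0,0,0,0,0],
  "travel": [
    [0.0024,0.055,0],
    [0.0024,0.055,0],
    [0.0024,0.055,0],
    [0.0024,0.055,0],
    [0.0024,0.0543,0]
  ],
  "yaw": [0,0,0,0,0]
}}

```text
time_s: 30.55
position: [0.449, -0.0688, 0.1301]
tool_rot: [[0.092, 0.996, 0.001], [0.996, -0.092, -0.0], [-0.0, 0.001, -1.0]]
ft_force: [0.3, 0.9, -1.3]
grip_width: 0.0443
gripper_force: 41.5
```

Request:
{"fn": "jog_arm", "kwargs": {
  "hand": [0,0,0,0,0],
  "travel": [
    [0,0,-0.03],
    [0,0,-0.025],
    [0,0,0],
    [0,0,-0.005],
    [0,0,-0.005]
  ],
  "yaw": [0,0,0,0,0]
}}

```text
time_s: 31.18
position: [0.4496, -0.0708, 0.0654]
tool_rot: [[0.092, 0.996, 0.002], [0.996, -0.092, -0.001], [-0.001, 0.002, -1.0]]
ft_force: [-0.3, -0.5, -1.1]
grip_width: 0.0447
gripper_force: 41.6
```

Request:
{"fn": "jog_arm", "kwargs": {
  "hand": [0,0,0,0,0],
  "travel": [
    [0,0,-0.004],
    [0,0,-0.003],
    [0,0,-0.001],
    [0,0,0],
    [0,0,0]
  ],
  "yaw": [0,0,0,0,0]
}}

```text
time_s: 31.8
position: [0.4492, -0.0706, 0.0572]
tool_rot: [[0.092, 0.996, 0.0], [0.996, -0.092, -0.0], [-0.0, 0.0, -1.0]]
ft_force: [-2.3, 0.7, 5.8]
grip_width: 0.0447
gripper_force: 42.3
```

Request:
{"fn": "jog_arm", "kwargs": {
  "hand": [0,0,0,0,0.05],
  "travel": [
    [0,0,-0.001],
    [0,0,0],
    [0,0,0],
    [0,0,0],
    [0,0,0]
  ],
  "yaw": [0,0,0,0,0]
}}

```text
time_s: 32.42
position: [0.4494, -0.0706, 0.0562]
tool_rot: [[0.092, 0.996, 0.001], [0.996, -0.092, -0.0], [-0.0, 0.001, -1.0]]
ft_force: [-1.1, -0.0, -1.2]
grip_width: 0.0498
gripper_force: 0.0
```

Request:
{"fn": "jog_arm", "kwargs": {
  "hand": [0.06,0.06,0.06,0.06,0.06],
  "travel": [
    [0,0,0],
    [0,0,0.04],
    [0,0,0.04],
    [0,0.02,0],
    [0,0,0]
  ],
  "yaw": [0,0,0,0,0]
}}

```text
time_s: 33.05
position: [0.449, -0.0498, 0.1359]
tool_rot: [[0.09, 0.996, 0.0], [0.996, -0.09, 0.0], [0.0, 0.0, -1.0]]
ft_force: [0.1, -0.5, -0.1]
grip_width: 0.0599
gripper_force: 0.0
```

Run:
```python
from h import *
C,im=shot('wrist','w10');H,S,V=cv2.split(cv2.cvtColor(im,cv2.COLOR_BGR2HSV))
p=np.array([proj(C,J(x,y,49.5)) for x,y in((2,-23),(2,23),(98,23),(98,-23))]);print(p.round())
x0,y0=(p.min(0)-25).astype(int);x1,y1=(p.max(0)+25).astype(int)
for st in(50,70,90):
    m=(S<st)&(V>130);k=np.zeros_like(m);k[max(0,y0):y1,max(0,x0):x1]=1
    for c in blobs(m&k,800):print(st,cv2.boundingRect(c),rect(C,c,.0495))
print("want",J(50,0,0)*1000)
```

```text
[[286. 175.]
 [357. 175.]
 [352. 304.]
 [289. 304.]]
50 (287, 173, 72, 130) [450.1 -69.4  95.6  48.   84.9]
70 (286, 171, 73, 133) [450.1 -69.1  97.7  49.6  84.9]
90 (266, 149, 94, 155) [445.9 -61.7 111.8  62.2  84.7]
want [449.13360917 -70.69104412   0.        ]
```

The plate reads level on its pins: 96 x 48 mm, within 1.5 mm and 0.2° of the seated pose. Now the block.

Request:
{"fn": "jog_arm", "kwargs": {
  "hand": [0.06,0.06,0.06,0.06,0.06],
  "travel": [
    [-0.003,-0.0466,0],
    [-0.003,-0.0466,0],
    [-0.003,-0.0466,0],
    [-0.003,-0.0465,0],
    [0,0,0]
  ],
  "yaw": [0,0,0,0,0]
}}

```text
time_s: 33.72
position: [0.4367, -0.24, 0.135]
tool_rot: [[0.096, 0.995, -0.001], [0.995, -0.096, -0.0], [-0.0, -0.001, -1.0]]
ft_force: [-0.3, 0.4, 0.0]
grip_width: 0.0603
gripper_force: 0.0
```

Request:
{"fn": "jog_arm", "kwargs": {
  "hand": [0.06,0.06,0.06,0.06,0.0],
  "travel": [
    [0,0,-0.05],
    [0,0,-0.04],
    [0,0,-0.01],
    [0,0,0],
    [0,0,0]
  ],
  "yaw": [0,0,0,0,0],
  "grip_force": 50
}}

```text
time_s: 34.35
position: [0.4378, -0.2371, 0.0371]
tool_rot: [[0.092, 0.996, 0.002], [0.996, -0.092, -0.002], [-0.001, 0.002, -1.0]]
ft_force: [-0.4, -0.1, 0.3]
grip_width: 0.043
gripper_force: 0.0
```

Request:
{"fn": "jog_arm", "kwargs": {
  "hand": [0,0,0,0,0],
  "travel": [
    [0,0,0],
    [0,0,0],
    [0,0,0.02],
    [0,0,0.045],
    [0,0,0.0295]
  ],
  "yaw": [0,0,0,0,0]
}}

```text
time_s: 34.98
position: [0.4373, -0.2369, 0.1326]
tool_rot: [[0.092, 0.996, 0.002], [0.996, -0.092, -0.001], [-0.001, 0.002, -1.0]]
ft_force: [0.2, -0.3, -3.2]
grip_width: 0.0295
gripper_force: 50.2
```

Request:
{"fn": "jog_arm", "kwargs": {
  "hand": [0,0,0,0,0],
  "travel": [
    [0.0045,0.0578,0],
    [0.0045,0.0578,0],
    [0.0045,0.0577,0],
    [0.0045,0.0577,0],
    [0,0,0]
  ],
  "yaw": [0,0,0,0,0]
}}

```text
time_s: 35.6
position: [0.4546, -0.0024, 0.1308]
tool_rot: [[0.086, 0.996, 0.0], [0.996, -0.086, 0.0], [0.0, 0.0, -1.0]]
ft_force: [0.3, -0.0, -2.4]
grip_width: 0.0292
gripper_force: 50.1
```

Request:
{"fn": "jog_arm", "kwargs": {
  "hand": [0,0,0,0,0],
  "travel": [
    [0,0,-0.03],
    [0,0,-0.02],
    [0,0,-0.01],
    [0,0,-0.006],
    [0,0,-0.004]
  ],
  "yaw": [0,0,0,0,0]
}}

```text
time_s: 36.22
position: [0.4555, -0.0061, 0.0605]
tool_rot: [[0.092, 0.996, 0.001], [0.996, -0.092, -0.0], [-0.0, 0.001, -1.0]]
ft_force: [-0.0, 0.7, -3.0]
grip_width: 0.0289
gripper_force: 50.1
```

Request:
{"fn": "jog_arm", "kwargs": {
  "hand": [0,0,0,0,0],
  "travel": [
    [0,0,-0.001],
    [0,0,-0.001],
    [0,0,-0.001],
    [0,0,0],
    [0,0,0]
  ],
  "yaw": [0,0,0,0,0]
}}

```text
time_s: 36.85
position: [0.4554, -0.0058, 0.0582]
tool_rot: [[0.092, 0.996, 0.001], [0.996, -0.092, -0.0], [-0.0, 0.001, -1.0]]
ft_force: [-3.6, -0.3, 8.0]
grip_width: 0.0289
gripper_force: 51.5
```

Request:
{"fn": "jog_arm", "kwargs": {
  "hand": [0,0,0,0.032,0.05],
  "travel": [
    [0,0,-0.001],
    [0,0,0],
    [0,0,0],
    [0,0,0],
    [0,0,0]
  ],
  "yaw": [0,0,0,0,0]
}}

```text
time_s: 37.48
position: [0.4554, -0.0059, 0.0565]
tool_rot: [[0.092, 0.996, 0.001], [0.996, -0.092, -0.0], [-0.0, 0.001, -1.0]]
ft_force: [-0.0, -0.2, 0.6]
grip_width: 0.0488
gripper_force: 0.0
```

Request:
{"fn": "jog_arm", "kwargs": {
  "hand": [0.06,0.06,0.06,0.06,0.06],
  "travel": [
    [0,0,0.04],
    [0,0,0.05],
    [0,0,0.047],
    [0,0,0],
    [0,0,0]
  ],
  "yaw": [0,0,0,0,0]
}}

```text
time_s: 38.1
position: [0.4548, -0.0057, 0.1926]
tool_rot: [[0.092, 0.996, -0.001], [0.996, -0.092, 0.0], [0.0, -0.001, -1.0]]
ft_force: [-0.5, -0.6, -0.3]
grip_width: 0.06
gripper_force: 0.0
```

Run:
```python
from h import *
C,im=shot('wrist','w11');print(env.observe()['position'])
a=cv2.imread('pics/w4.png')
r=np.s_[90:320,270:370]
for n,i in(("before",a),("after",im)):
    H,S,V=cv2.split(cv2.cvtColor(i,cv2.COLOR_BGR2HSV));o=[]
    k=np.zeros(H.shape,bool);k[160:245,292:348]=1
    m=(H>14)&(H<30)&(S>130)&(V>120)&k
    p=np.zeros(H.shape,bool);p[195:325,280:360]=1
    q=(S<60)&(V>130)&p
    b=((H<6)|(H>174))&(S>150)
    print(n,"brass",[cv2.boundingRect(c) for c in blobs(m,200)],"plate",[cv2.boundingRect(c) for c in blobs(q,500)],"ball",[cv2.boundingRect(c) for c in blobs(b[:, 280:360],60)])
d=cv2.absdiff(cv2.GaussianBlur(a[r],(5,5),0),cv2.GaussianBlur(im[r],(5,5),0));print(d.mean(), [cv2.boundingRect(c) for c in blobs(d.max(2)>50,15)])
```

```text
[ 0.4546762  -0.00568756  0.19217821]
before brass [(300, 170, 40, 64)] plate [(288, 210, 59, 102)] ball [(26, 96, 25, 26)]
after brass [(300, 169, 40, 64)] plate [(292, 208, 57, 102)] ball [(27, 94, 24, 26)]
7.337840579710145 [(20, 125, 52, 97), (73, 133, 5, 86), (29, 170, 24, 24), (53, 156, 17, 14), (49, 161, 16, 12)]
```

The block is back where it started to within a pixel, the plate is under its toe, the pawl is lifted and the bar is back against its stop. I'll hand in.

```bash
python3 -c "
from rig import env
print(env.close_job())"
```

```text
the job is handed in; nothing more can be done
None
```

The blank is in the nest under the guide plate, the clamp block is back in its seat with its toe over the plate, and the finished disc lies flat in the tray beside the earlier one. The pawl is lifted and the bar is fully back for your check. I handed the job in at about 38 s; the last plate and block checks were image measurements only, as my picture views were used up.

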